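Empty the catch tray and hold the bearing block over the reader

ROBOT

A 6-joint arm with a two-finger parallel gripper is mounted at the origin on the work surface. World frame = base frame: x ahead of the robot, y to its left, z up, the work surface at z = 0. Lengths are in m, angles in rad, forces in N, time in s.
With the tool pointing down it reaches from about 0.375 to 0.975 m from the base axis. Payload 3.8 kg.
Tool frame: the origin (TCP) lies at the very end of the fingers, on their centre line; the grasp point (between the pads) lies 19 mm behind it; x points along the fingers, z is the direction in which the jaws open and shut, and the axes are right-handed (so a half turn about x gives the same grasp; the last joint's range is limited). The gripper opens to 85 mm and grips with 20 to 120 N. Pads are 22 mm wide; open, the fingers measure 114 mm over their backs; the gripper's body (76 mm by 85 mm) begins 54 mm behind the grasp point. The pads swing forward as they close: fully open they stand 13 mm farther back than shut.
Start: joints at [1.241, 0.264, 1.604, -0, 1.274, -0.037], TCP at [0.195, 0.646, 0.231] pointing down, gripper open.
Joint ranges: [-2.63, 2.63], [-0.94, 2.18], [0.31, 2.57], [-1.31, 4.45], [0, 2.66], [-2.55, 2.55]. Speed limits (rad/s): [2.57, 2.57, 3.14, 3.14, 3.14, 3.14].

INTERFACE

Orientations are given as a rotation vector (axis times angle).
In Python, from plant import ctrl gives the robot as it stands. The module is installed in compiled form; this text tells all that it offers.
- The arm moves only by the tool carry_out, never from a script. Its argument "commands" is a list of rows, each a list of 3 entries, a list of its own where there are three numbers: the shift along the world's x, y, z in m, then the turn, a rotation vector about the world's x, y, z in rad, then the gripper's target within -1 to 1 (shut at 1, half-way at 0, fully open at -1). A call has exactly 10 rows; each row shifts and turns the commanded pose from where the row before left it; what a row does not reach is not made up. A row lasts 1/10 s, in which the tool goes at most 50 mm and 8.59 degrees, less where a joint would pass 70% of its speed; a pose out of reach is approached as far as the arm can. A call with a gripper value outside its range is refused whole. The fingers move at their own pace and stop on an object; "newtons" is the grip in N (left out, the last holds). Time passes only in rows, so rows that do not move let the fingers close, or fill a call up. It gives the time, the measured TCP pose, the force and the opening at its end, in the units of the state.
- ctrl.get_state(): the state, without advancing time (a new reading comes with each control period).
- ctrl.camera(name): name is "side" or "top"; returns the picture (420x560x3 uint8, red, green, blue); there is no depth.
- ctrl.calibration(name): a dict with "vfov" (degrees; the focal length in pixels is half the picture's height over the tangent of half this angle, whatever the lens; pixels are square), "cx", "cy" (the principal point, pixels), "R" (3x3) and "t" (3): a world point X has camera coordinates R X + t. Camera axes: x right, y down, z forward; pixel columns grow to the right and rows downward; lengths in m; the calibration is good to about 2 mm. A picture is of the moment at which its call begins. calibration takes no time and is no camera call.
- ctrl.job_done(): hands the job in, once; it reports no verdict.
Trained networks look in the newest picture that a camera, given by its name, has taken for a name from the list of things; names that differ only in an ending like _2 or _b are one class to them, and where a whole thing is asked for, a point or a joint stands for the part that bears it (a point fixed in the world has none). Each returns a list of dicts, best first, with "score" (0 to 1); they miss things now and then, are a little off and sometimes report something else, mostly with a low value. They report only what shows in the picture. A call takes as long as a camera call. They do not tell look-alikes from the thing itself.
- ctrl.cut_out(name, camera): "region" (420x560 bool, what is visible of it) and "uv" ([column, row] in pixels, amid what is visible of it).
- ctrl.landmark_of(name, camera): "uv" ([column, row] in pixels: a listed point, or the origin of a listed thing).
The state is a dict: "time": time; "joints": joint angles; "qd": joint speeds; "effort": joint torques, N m; "tcp_pos": TCP position; "tcp_rot": TCP orientation; "force": force on the tool from outside, world axes, zero at the start; "ft_torque": the same for the moment, N m; "width": finger opening in m.
Only numpy, scipy, OpenCV 4.12 (cv2) and the standard library are available. Lean on these libraries where they do the work, as an engineer would, in place of code of your own. Each camera call takes 0.05 s, during which the arm holds its last target.

TASK

Empty the machine's catch tray: first stand the round flanged hub upright in the open tote, set down and not dropped, then carry the bearing block over the top of the low guard and hold it upright and still about a centimetre above the reader's black window, centred and with its rectangular foot square to the window. Let nothing touch the reader or knock the guard, and leave the other things on the bench where they are. Finish while still holding the block there: do not put it down or let go.

Things in the scene. Friction and masses are not known exactly. Their poses are not given: they have to be found in the camera images.
- machine: Grey deburring machine with a steel catch tray in front of it, one fixed body. Origin: under the centre of the tray, on the bench. Tray: open, 270 (x) x 180 (y) mm outside, walls 22 mm high and 4 mm thick, floor top 4 mm above the bench. The machine's housing (270 mm high) stands on the tray's +y side, its face 210 mm from the origin; a chute slopes down from it to the tray's +y wall, 35 to 90 mm above the bench, starting 94 mm from the origin.
- hub: Round flanged hub of bright steel, about 0.3 kg, standing in the tray on its flange: flange 60 mm across and 10 mm thick, above it a plain cylinder 38 mm across, whole height 52 mm. Origin: centre of the underside; z up along its axis.
- bracket: Bearing block (pillow block) of dark cast iron, about 0.45 kg, standing in the tray: rectangular foot 84 (x) x 46 (y) x 14 mm, on it a housing whose two flat end faces are 32 mm apart along y (at y = +-16 mm), rounded on top with radius 26 mm about a line 40 mm above the underside, whole height 66 mm. Origin: centre of the underside; x along the foot's length, z up. A half turn about z looks the same. Grip it across the two flat faces.
- guard: Low upright aluminium guard plate fixed on the bench between the tray and the other stations: 360 mm long (x), 110 mm high, plate 6 mm thick, posts 16 mm, base strip 24 mm. Origin: centre of its underside; x along its length.
- tote: Open grey plastic tote fixed on the bench, 200 (x) x 150 (y) x 55 mm high outside, walls and floor 4 mm. Origin: centre of the underside. Empty at the start. It and the reader may change places.
- reader: Contactless reader: solid white block 130 (x) x 100 (y) x 55 mm high, fixed on the bench, a flat black window 84 (x) x 46 (y) mm with a bright steel frame in the middle of its top. Origin: centre of the underside.
- window (a point): Centre of the reader's window, on its top face 55 mm above the bench; x along the window's length (84 mm), y along its width (46 mm), z up.
- jar: Bystander: small closed jar, 50 mm across, 60 mm high. Origin: centre of the underside.
- tape: Bystander: grey roll of tape lying flat, 64 mm across, 24 mm high. Origin: centre of the underside.
- wrench: Bystander: wrench lying on the bench. Origin on its underside.
- screwdriver: Bystander: screwdriver lying on the bench with its red handle, about 200 mm long. Origin on its underside.
- spray_can: Bystander: plain metal can, 60 mm across, 160 mm high. Origin: centre of the underside.
There are look-alikes about, which are no part of the job. Leave any turquoise look-alike of the tote alone.

How it is judged:
On the way, in this order (a step that is already met when the one before it is completed fails the run):
1. the hub stands upright in the tote, released and at rest (x of hub in the frame of tote between -0.09 and 0.09 m and y of hub in the frame of tote between -0.065 and 0.065 m and z of hub in the frame of tote below 0.015 m and angle between hub's own z axis and vertical below 0.2 rad and contact force between hub and the fingers below 0.1 N and linear speed of hub below 0.03 m/s), for 0.2 s.
2. the bearing block passes above the guard, its underside higher than the guard's top (height (world z) of bracket above 0.11 m and y of bracket in the frame of guard between -0.07 and 0.07 m and x of bracket in the frame of guard between -0.24 and 0.24 m), for 0.05 s.
At the end, for the whole second after the job is handed in: Block held still in the fingers (below 20 mm/s), underside 4 to 20 mm above the window, not touching the reader, centre within 10 mm along x and y, square within 0.14 rad, tilt below 0.10 rad; hub upright (0.2 rad) on the tote floor, released, at rest (all of step 1 and x of bracket in the frame of window between -0.01 and 0.01 m and y of bracket in the frame of window between -0.01 and 0.01 m and z of bracket in the frame of window between 0.004 and 0.02 m and angle between the x axis of bracket and the x axis of window, either way round below 0.14 rad and angle between bracket's own z axis and vertical below 0.1 rad and linear speed of bracket below 0.02 m/s and angular speed of bracket below 0.15 rad/s and contact force between bracket and the fingers above 1 N and contact force between bracket and reader below 0.1 N); the arm keeps its last pose, push and grip.
It fails at once if the hub is dropped (falls faster than 0.7 m/s out of the fingers) (linear speed of hub above 0.7 m/s and contact force between hub and the fingers below 0.1 N).
It fails at once if the reader is touched (more than 1 N) (contact force between reader and anything else above 1 N).
It fails at once if the guard is knocked (more than 8 N) (contact force between guard and anything else above 8 N).
It fails at once if another thing on the bench is moved by more than 40 mm (distance of any of spray_can, jar, tape, wrench, screwdriver from where it was at the start of the episode above 0.04 m).
It also fails if it takes over 67 s, if anything falls off the work surface, if the arm or the gripper's body presses on something with over 40 N, if the wrist force passes 120 N, or if a joint passes its speed limit or range.

## Working session

There is one attempt and no reset: what is moved stays moved. The work goes in short steps, Python scripts to look and compute and a tool call to move; the robot and the scene stay as the last step left them, time stands still between calls to the robot, and variables do not carry over. Pictures are saved under pics/ and viewed, and the job is handed in when it is done.

Besides the shell and the picture viewer there is one more tool, called after "Emit:" by a JSON object that holds its "api" and its "payload". carry_out: Moves the arm, as the interface text tells. Its arguments: {"type":"object","properties":{"commands":{"type":"array"},"newtons":{"type":"number"}},"required":["commands"]}

```bash
mkdir -p pics; cat > h.py <<'E'
import numpy as np, cv2
from plant import ctrl
from scipy.spatial.transform import Rotation as Ro
def K(n):
    c=ctrl.calibration(n); f=210/np.tan(np.radians(c['vfov'])/2); return f,c['cx'],c['cy'],np.array(c['R']),np.array(c['t'])
def ray(n,uv):
    f,cx,cy,R,t=K(n); d=R.T@np.array([(uv[0]-cx)/f,(uv[1]-cy)/f,1]); return -R.T@t,d
def at(n,uv,z):
    o,d=ray(n,uv); return o+d*(z-o[2])/d[2]
def proj(n,X):
    f,cx,cy,R,t=K(n); p=R@np.array(X)+t; return np.array([f*p[0]/p[2]+cx,f*p[1]/p[2]+cy])
E
python3 - <<'E'
from h import *
for n in('side','top'):
    cv2.imwrite(f'pics/{n}0.png',ctrl.camera(n)[:,:,::-1])
    c=ctrl.calibration(n); print(n,c['vfov'],ray(n,(280,210)))
    for k in ['hub','bracket','guard','tote','reader','machine','window','jar','spray_can','tape','wrench','screwdriver']:
        print(k,[(round(r['score'],2),np.round(r['uv']).tolist(),np.round(at(n,r['uv'],.055 if k=='window' else 0.004 if k in('hub','bracket') else 0),3).tolist()) for r in ctrl.landmark_of(k,n)][:4])
print(ctrl.get_state())
E
```

```text
side 55.05749109620658 (array([ 0.04288549, -0.55370792,  0.69363702]), array([ 0.46990443,  0.54204748, -0.69681057]))
hub [(0.68, [222.0, 150.0], [0.546, 0.281, 0.004])]
bracket [(0.95, [194.0, 165.0], [0.446, 0.278, 0.004]), (0.44, [424.0, 246.0], [0.676, -0.316, 0.004])]
guard [(0.74, [264.0, 190.0], [0.53, 0.07, 0.0])]
tote [(0.96, [240.0, 392.0], [0.17, -0.302, 0.0]), (0.94, [349.0, 212.0], [0.633, -0.13, 0.0])]
reader [(0.96, [370.0, 311.0], [0.457, -0.345, 0.0])]
machine [(0.81, [204.0, 158.0], [0.488, 0.288, 0.0]), (0.54, [425.0, 246.0], [0.681, -0.316, -0.0])]
window [(0.77, [370.0, 294.0], [0.452, -0.338, 0.055])]
jar [(0.82, [425.0, 247.0], [0.677, -0.318, 0.0])]
spray_can [(0.91, [459.0, 267.0], [0.685, -0.399, -0.0]), (0.7, [265.0, 190.0], [0.53, 0.068, 0.0])]
tape [(0.62, [369.0, 313.0], [0.453, -0.345, 0.0]), (0.59, [260.0, 250.0], [0.393, -0.08, 0.0])]
wrench [(0.7, [289.0, 132.0], [0.76, 0.229, 0.0])]
screwdriver []
top 54.389357319319 (array([ 0.35664598, -0.06140075,  1.17298694]), array([ 0.11051689,  0.01948035, -0.99383569]))
hub [(0.84, [165.0, 191.0], [0.539,
[... 704 characters left out ...]
.62, [391.0, 225.0], [0.447, -0.356, 0.0])]
{'time': 1.3, 'joints': array([ 1.24108551e+00,  2.63941791e-01,  1.60401297e+00, -3.36456602e-05,
        1.27370422e+00, -3.68960532e-02]), 'qd': array([ 1.15276120e-03, -9.70664446e-05, -1.89538510e-04, -1.54040515e-04,
       -7.73425431e-04,  9.21967223e-04]), 'effort': array([ 1.03200709e-03, -5.15060663e+01, -3.67718911e+01,  2.13749527e-04,
        8.06523476e-04, -1.42823208e-05]), 'tcp_pos': array([0.19484282, 0.64625195, 0.23124451]), 'tcp_rot': array([-0.99090489,  1.33364135,  0.99079843]), 'force': array([-0.47346773,  0.15248492, -0.1442257 ]), 'ft_torque': array([-0.00712005, -0.03391369,  0.00186493]), 'width': 0.08526313717968055}
```

View pics/side0.png

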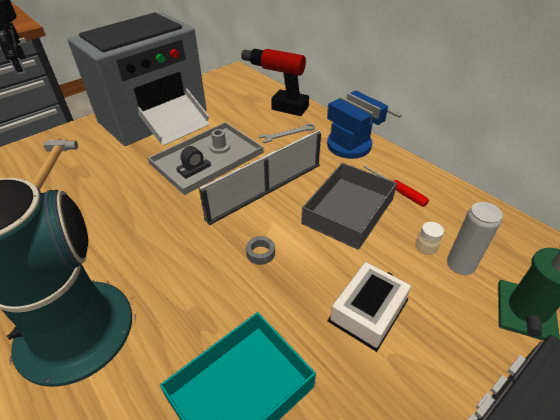

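View pics/top0.png

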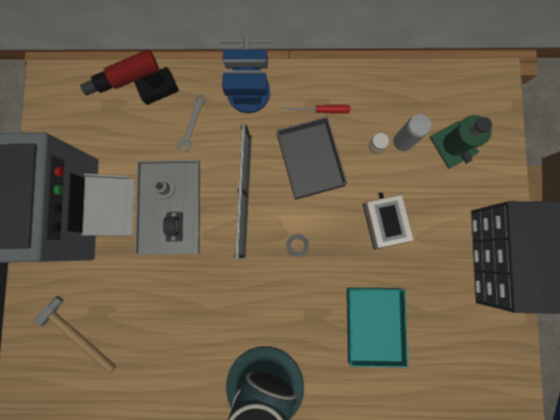

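```bash
python3 - <<'E'
from h import *
a=cv2.imread('pics/top0.png');b=cv2.imread('pics/side0.png')
c=cv2.resize(a[150:265,125:210],None,fx=5,fy=5,interpolation=cv2.INTER_CUBIC)
d=cv2.resize(b[115:195,140:280],None,fx=4,fy=4,interpolation=cv2.INTER_CUBIC)
cv2.imwrite('pics/c1.png',c);cv2.imwrite('pics/c2.png',d)
cv2.imwrite('pics/c3.png',cv2.resize(a[180:260,350:430],None,fx=6,fy=6,interpolation=cv2.INTER_CUBIC))
cv2.imwrite('pics/c4.png',cv2.resize(a[105:205,265:355],None,fx=5,fy=5,interpolation=cv2.INTER_CUBIC))
for n in('top','side'):
  print(n)
  for k,z in [('bracket',.03),('hub',.03),('tote',.055),('reader',.055),('guard',.1)]:
    for r in ctrl.cut_out(k,n)[:2]:
      m=r['region'].astype(np.uint8); cs,_=cv2.findContours(m,0,1); cc=max(cs,key=cv2.contourArea)
      print(k,round(r['score'],2),m.sum(),cv2.boundingRect(m),cv2.minAreaRect(cc))
      bx=cv2.boxPoints(cv2.minAreaRect(cc)); print('   ',[np.round(at(n,p,z)[:2],3).tolist() for p in bx])
E
```

```text
top
bracket 0.95 559 (162, 212, 21, 29) ((172.0, 226.0), (28.0, 20.0), 90.0)
    [[0.476, 0.295], [0.476, 0.238], [0.397, 0.235], [0.396, 0.292]]
bracket 0.66 341 (153, 179, 22, 20) ((163.5, 188.5), (19.0, 21.0), 90.0)
    [[0.57, 0.326], [0.571, 0.265], [0.516, 0.263], [0.515, 0.323]]
hub 0.93 366 (153, 178, 22, 21) ((163.5, 188.0), (20.0, 21.0), 90.0)
    [[0.573, 0.326], [0.574, 0.265], [0.516, 0.263], [0.515, 0.323]]
hub 0.42 19057 (0, 132, 200, 130) ((66.0, 196.5), (129.0, 132.0), 90.0)
    [[0.708, 0.786], [0.709, 0.394], [0.337, 0.374], [0.333, 0.749]]
tote 0.85 4653 (346, 287, 62, 80) ((376.5260009765625, 326.5081787109375), (79.98812866210938, 60.025569915771484), 89.01223754882812)
    [[0.275, -0.218], [0.28, -0.377], [0.075, -0.375], [0.069, -0.219]]
tote 0.69 3893 (277, 117, 69, 82) ((310.9695739746094, 157.24850463867188), (72.10675048828125, 55.12005615234375), 74.35774993896484)
    [[0.708, -0.022], [0.752, -0.172], [0.553, -0.225], [0.511, -0.078]]
reader 0.87 2049 (363, 192, 50, 57) ((386.46343994140625, 218.5084228515625), (54.56591033935547, 42.348541259765625), 
[... 1233 characters left out ...]
283447266)
    [[0.063, -0.228], [0.286, -0.225], [0.266, -0.4], [0.073, -0.38]]
reader 0.96 4367 (328, 262, 83, 90) ((368.92022705078125, 303.8123474121094), (62.24217224121094, 75.6102523803711), 31.4295654296875)
    [[0.347, -0.317], [0.512, -0.267], [0.527, -0.384], [0.37, -0.418]]
guard 0.72 4350 (327, 262, 84, 89) ((368.941162109375, 303.7646789550781), (62.42548370361328, 74.43038940429688), 30.963754653930664)
    [[0.326, -0.334], [0.477, -0.287], [0.492, -0.396], [0.349, -0.428]]
guard 0.64 4653 (199, 130, 122, 94) ((262.4000244140625, 176.30001831054688), (37.565940856933594, 142.6611328125), 63.43495178222656)
    [[0.332, 0.085], [0.727, 0.08], [0.653, -0.051], [0.302, -0.027]]
```

View pics/c1.png

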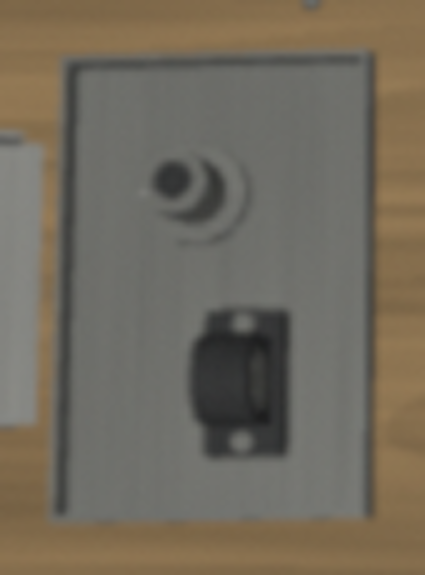

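View pics/c2.png

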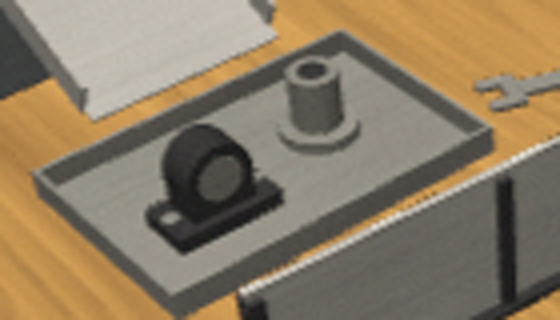

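View pics/c3.png

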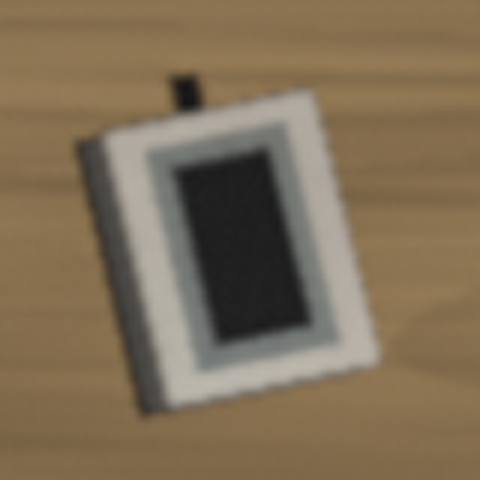

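View pics/c4.png

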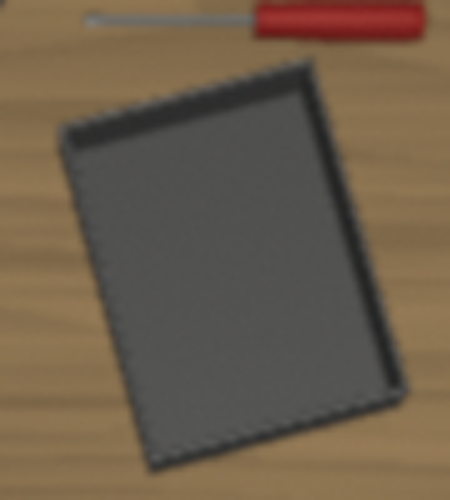

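```bash
cat >> h.py <<'E'
def px(p,s,off): return [(p[0]+.5)/s-.5+off[0],(p[1]+.5)/s-.5+off[1]]
def rect(n,P,z,nm=''):
    Q=np.array([at(n,p,z)[:2] for p in P]); c=Q.mean(0)
    e=[np.linalg.norm(Q[(i+1)%4]-Q[i]) for i in range(4)]
    i=0 if e[0]+e[2]>e[1]+e[3] else 1
    v=(Q[(i+1)%4]-Q[i])-(Q[(i+3)%4]-Q[(i+2)%4]); a=np.degrees(np.arctan2(v[1],v[0]));a=(a+90)%180-90
    print(nm,n,'c',np.round(c,4),'len',np.round(e,3),'yaw',round(a,2)); return c,a
E
python3 - <<'E'
from h import *
rect('top',[px(p,5,(125,150)) for p in [(208,308),(290,310),(288,458),(206,457)]],.018,'foot')
rect('top',[px(p,6,(350,180)) for p in [(175,170),(268,152),(310,325),(218,343)]],.055,'win')
rect('top',[px(p,6,(350,180)) for p in [(102,132),(313,90),(382,362),(168,408)]],.055,'reader')
rect('top',[px(p,5,(265,105)) for p in [(58,128),(312,60),(408,395),(152,470)]],.055,'tote')
print('flange',at('top',px((200,197),5,(125,150)),.014), 'hubtop',at('top',px((174,181),5,(125,150)),.056))
b=cv2.imread('pics/side0.png')
cv2.imwrite('pics/s1.png',cv2.resize(b[255:355,320:420],None,fx=6,fy=6,interpolation=cv2.INTER_CUBIC))
cv2.imwrite('pics/s2.png',cv2.resize(b[140:190,165:225],None,fx=10,fy=10,interpolation=cv2.INTER_CUBIC))
cv2.imwrite('pics/s3.png',cv2.resize(b[120:160,195:245],None,fx=10,fy=10,interpolation=cv2.INTER_CUBIC))
E
```

```text
foot top c [0.4364 0.2622] len [0.047 0.084 0.047 0.085] yaw 1.65
win top c [ 0.4537 -0.3395] len [0.043 0.08  0.042 0.081] yaw 12.38
reader top c [ 0.4538 -0.3387] len [0.098 0.127 0.099 0.128] yaw 12.42
tote top c [ 0.6309 -0.1247] len [0.149 0.199 0.147 0.202] yaw 15.33
flange [0.54415873 0.29588547 0.014     ] hubtop [0.54632157 0.29798278 0.056     ]
```

View pics/s1.png

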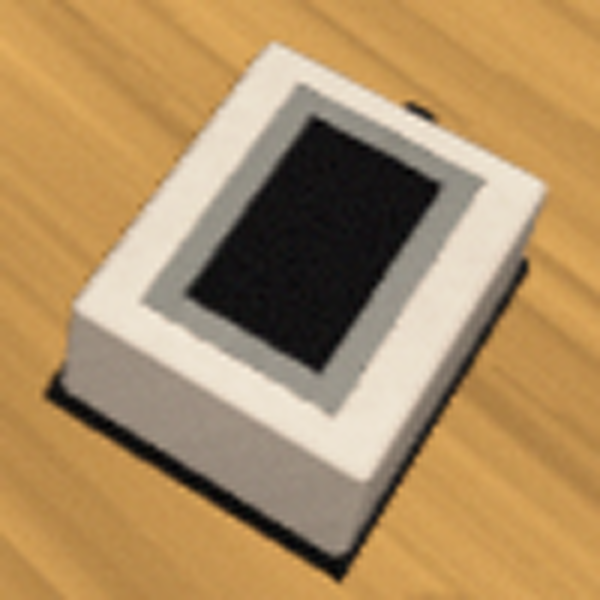

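View pics/s2.png

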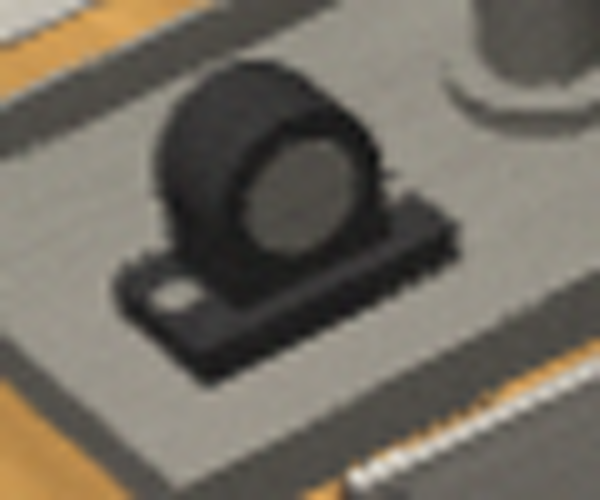

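View pics/s3.png

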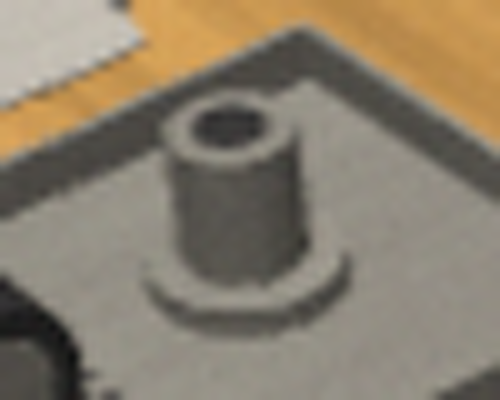

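```bash
python3 - <<'E'
from h import *
rect('side',[px(p,6,(320,255)) for p in [(315,115),(440,187),(322,372),(188,295)]],.055,'win')
rect('side',[px(p,6,(320,255)) for p in [(275,42),(548,187),(365,480),(75,305)]],.055,'reader')
print('hubtop',at('side',px((228,127),10,(195,120)),.056))
A=at('side',px((210,387),10,(165,140)),.004);B=at('side',px((457,258),10,(165,140)),.004)
v=(B-A)[:2];L=np.linalg.norm(v);n=np.array([-v[1],v[0]])/L
print('foot',(A+B)[:2]/2+.023*n,L,np.degrees(np.arctan2(v[1],v[0])))
def draw(n,img,P,col):
    s=4
    q=[np.int32(np.round((proj(n,p)+.5)*s-.5)) for p in P]
    cv2.polylines(img,[np.array(q)],True,col,1)
def loc(c,yaw,pts): 
    R=Ro.from_euler('z',yaw,degrees=True).as_matrix(); return [R@np.array(p)+c for p in pts]
def box(x,y,z): return [(x,y,z),(-x,y,z),(-x,-y,z),(x,-y,z)]
circ=lambda r,z:[(r*np.cos(a),r*np.sin(a),z) for a in np.linspace(0,6.28,40)]
for n in('top','side'):
    a=cv2.imread(f'pics/{n}0.png');a=cv2.resize(a,None,fx=4,fy=4,interpolation=cv2.INTER_CUBIC)
    c=np.array([.437,.262,.004])
    for z in(0,.014):draw(n,a,loc(c,1,box(.042,.023,z)),(0,255,255))
    for y in(-.016,.016):draw(n,a,loc(c,1,[(.026*np.cos(t),y,.04+.026*np.sin(t)) for t in np.linspace(0,3.14,20)]),(0,255,0))
    c=np.array([.545,.297,.004])
    for r,z in((.03,0),(.03,.01),(.019,.052)):draw(n,a,loc(c,0,circ(r,z)),(0,255,255))
    c=np.array([.454,-.339,0])
    draw(n,a,loc(c,12.4,box(.042,.023,.055)),(0,255,255));draw(n,a,loc(c,12.4,box(.065,.05,.055)),(0,255,255))
    c=np.array([.631,-.125,0])
    draw(n,a,loc(c,15.3,box(.1,.075,.055)),(0,255,255));draw(n,a,loc(c,15.3,box(.1,.075,.0)),(0,255,0))
    if n=='top': r=[(560,560,440,480),(1080,440,360,400),(1400,720,320,320)]
    else: r=[(600,480,400,280),(1180,620,440,400),(1280,1020,400,400)]
    h=400;cv2.imwrite(f'pics/ov_{n}.png',np.hstack([cv2.resize(a[y:y+hh,x:x+w],(266,int(266*hh/w)) )if 0 else cv2.copyMakeBorder(cv2.resize(a[y:y+hh,x:x+w],None,fx=266/w,fy=266/w),0,max(0,h-int(round(hh*266/w))),0,0,0)[:h] for x,y,w,hh in r]))
E
```

```text
win side c [ 0.4547 -0.3409] len [0.045 0.082 0.045 0.084] yaw 12.76
reader side c [ 0.4529 -0.342 ] len [0.097 0.126 0.097 0.127] yaw 12.07
hubtop [0.54752153 0.2990681  0.056     ]
foot [0.43765773 0.26666077] 0.08158049958773393 2.039506897956554
```

View pics/ov_top.png

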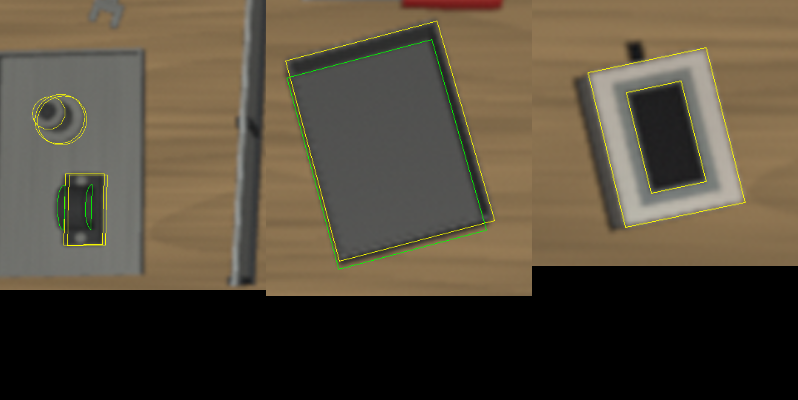

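View pics/ov_side.png

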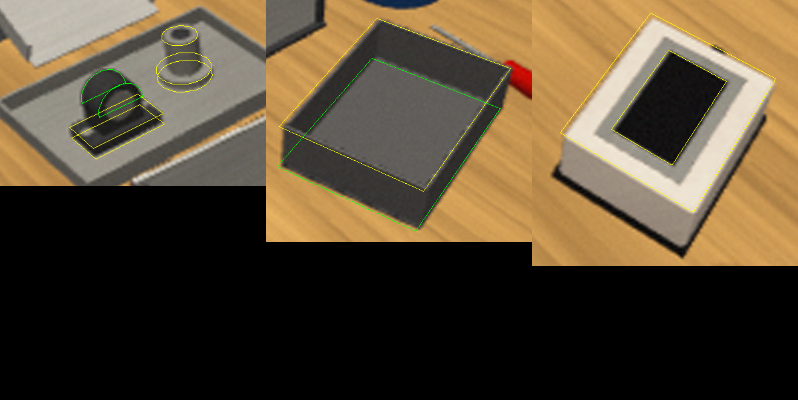

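```bash
python3 - <<'E'
from h import *
s=ctrl.get_state();M=Ro.from_rotvec(s['tcp_rot']).as_matrix();print(s['time'],np.round(M,3)); print(at('top',(98,140),.27),at('top',(98,262),.27),at('top',(137,162),.022),at('top',(199,162),.022),at('top',(199,254),.022),at('top',(137,254),.022))
E
```

```text
1.8 [[ 0.    -0.957  0.289]
 [ 0.     0.289  0.957]
 [-1.     0.     0.   ]]
[0.61590364 0.37652001 0.27      ] [0.3382409  0.35811319 0.27      ] [0.62174566 0.37778345 0.022     ] [0.62252753 0.19675108 0.022     ] [0.35854454 0.18762443 0.022     ] [0.35672595 0.3634744  0.022     ]
```

Emit:
{"api": "carry_out", "payload": {"commands": [[[0.004, -0.022, 0], [0, 0, -0.116], -1], [[0.004, -0.022, 0], [0, 0, -0.116], -1], [[0.004, -0.022, 0], [0, 0, -0.116], -1], [[0.004, -0.022, 0], [0, 0, -0.116], -1], [[0.004, -0.022, 0], [0, 0, -0.116], -1], [[0.004, -0.022, 0], [0, 0, -0.116], -1], [[0.004, -0.022, 0], [0, 0, -0.116], -1], [[0.004, -0.022, 0], [0, 0, -0.116], -1], [[0.004, -0.022, 0], [0, 0, -0.116], -1], [[0.004, -0.022, 0], [0, 0, -0.116], -1]], "newtons": 40}}

```text
time: 2.8
tcp_pos: [0.2349, 0.4254, 0.2314]
tcp_rot: [-0.089, 1.569, 0.089]
force: [0.1, -0.3, 0.1]
width: 0.0854
```

Emit:
{"api": "carry_out", "payload": {"commands": [[[0.031, -0.0128, 0], [0, 0, -0.116], -1], [[0.031, -0.0128, 0], [0, 0, -0.116], -1], [[0.031, -0.0128, 0], [0, 0, -0.116], -1], [[0.031, -0.0128, 0], [0, 0, -0.116], -1], [[0.031, -0.0128, 0], [0, 0, -0.116], -1], [[0.031, -0.0128, 0], [0, 0, -0.116], -1], [[0.031, -0.0128, 0], [0, 0, -0.116], -1], [[0.031, -0.0128, 0], [0, 0, -0.116], -1], [[0.031, -0.0128, 0], [0, 0, -0.116], -1], [[0.031, -0.0128, 0], [0, 0, -0.116], -1]]}}

```text
time: 3.8
tcp_pos: [0.5461, 0.2976, 0.2314]
tcp_rot: [0.816, 1.412, -0.815]
force: [0.4, 0.1, 0.0]
width: 0.0852
```

```bash
cat > st.py <<'E'
from h import *
s=ctrl.get_state();M=Ro.from_rotvec(s['tcp_rot']).as_matrix()
print(s['time'],'tcp',s['tcp_pos'].round(4),'jaw',np.degrees(np.arctan2(M[1,2],M[0,2])).round(2),'tilt',M[:2,0].round(4),'q',s['joints'].round(3),'F',s['force'].round(2),'w',s['width'].round(4))
E
python3 st.py
```

```text
Traceback (most recent call last):
  File "st.py", line 3, in <module>
    print(s['time'],'tcp',s['tcp_pos'].round(4),'jaw',np.degrees(np.arctan2(M[1,2],M[0,2])).round(2),'tilt',M[:2,0].round(4),'q',s['joints'].round(3),'F',s['force'].round(2),'w',s['width'].round(4))
                                                                                                                                                                                  ^^^^^^^^^^^^^^^^
AttributeError: 'float' object has no attribute 'round'
```

Emit:
{"api": "carry_out", "payload": {"commands": [[[0, 0, -0.02], [0, 0, 0], -1], [[0, 0, -0.025], [0, 0, 0], -1], [[0, 0, -0.025], [0, 0, 0], -1], [[0, 0, -0.025], [0, 0, 0], -1], [[0, 0, -0.025], [0, 0, 0], -1], [[0, 0, -0.025], [0, 0, 0], -1], [[0, 0, -0.025], [0, 0, 0], -1], [[0, 0, -0.02], [0, 0, 0], -1], [[0, 0, -0.012], [0, 0, 0], -1], [[0, 0, -0.007], [0, 0, 0], -1]]}}

```text
time: 4.8
tcp_pos: [0.5442, 0.298, 0.0211]
tcp_rot: [0.81, 1.415, -0.813]
force: [-0.1, 1.0, -0.1]
width: 0.0854
```

```bash
sed -i "s/s\['width'\].round(4)/round(s['width'],4)/" st.py; cat > look.py <<'E'
import sys
from h import *
tag,x,y,w,h,n=sys.argv[1:7];x,y,w,h=map(int,(x,y,w,h))
a=ctrl.camera(n)[y:y+h,x:x+w,::-1];f=min(600/w,500/h)
cv2.imwrite(f'pics/{tag}.png',cv2.resize(a,None,fx=f,fy=f,interpolation=cv2.INTER_CUBIC))
E
python3 st.py; python3 look.py d1 120 60 200 170 side
```

```text
4.8 tcp [0.5442 0.298  0.0211] jaw -59.7 tilt [-0.0015 -0.0007] q [0.461 0.368 1.891 0.    0.884 1.503] F [-0.07  1.03 -0.08] w 0.0854
```

View pics/d1.png

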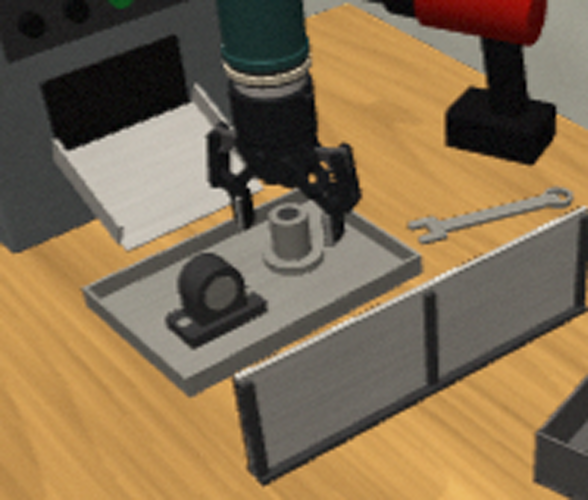

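Emit:
{"api": "carry_out", "payload": {"commands": [[[0, 0, 0], [0, 0, 0], 1], [[0, 0, 0], [0, 0, 0], 1], [[0, 0, 0], [0, 0, 0], 1], [[0, 0, 0], [0, 0, 0], 1], [[0, 0, 0], [0, 0, 0], 1], [[0, 0, 0], [0, 0, 0], 1], [[0, 0, 0], [0, 0, 0], 1], [[0, 0, 0], [0, 0, 0], 1], [[0, 0, 0], [0, 0, 0], 1], [[0, 0, 0], [0, 0, 0], 1]], "newtons": 50}}

```text
time: 5.85
tcp_pos: [0.5459, 0.2989, 0.0238]
tcp_rot: [0.813, 1.413, -0.81]
force: [-0.7, -0.0, 5.5]
width: 0.0372
```

```bash
python3 st.py; python3 look.py d2 120 60 200 170 side
```

```text
5.85 tcp [0.5459 0.2989 0.0238] jaw -59.7 tilt [0.0022 0.0012] q [0.461 0.365 1.889 0.    0.885 1.503] F [-0.71 -0.05  5.47] w 0.0372
```

View pics/d2.png

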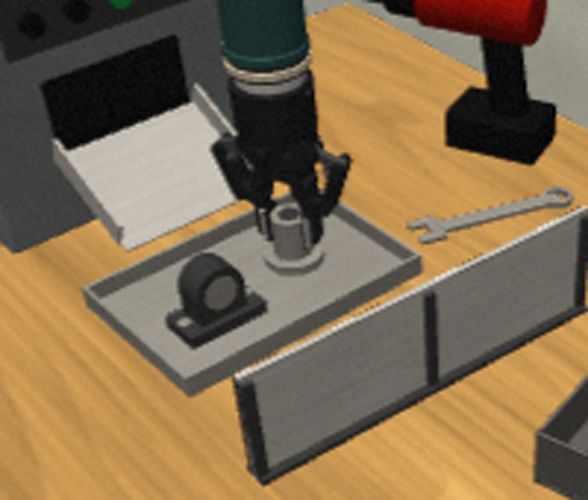

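Emit:
{"api": "carry_out", "payload": {"commands": [[[0, 0, 0.003], [0, 0, 0], 1], [[0, 0, 0.005], [0, 0, 0], 1], [[0, 0, 0.008], [0, 0, 0], 1], [[0, 0, 0.012], [0, 0, 0], 1], [[0, 0, 0.02], [0, 0, 0], 1], [[0, 0, 0.025], [0, 0, 0], 1], [[0, 0, 0.025], [0, 0, 0], 1], [[0, 0, 0.025], [0, 0, 0], 1], [[0, 0, 0.025], [0, 0, 0], 1], [[0, 0, 0.025], [0, 0, 0], 1]]}}

```text
time: 6.9
tcp_pos: [0.5447, 0.2982, 0.1972]
tcp_rot: [0.812, 1.414, -0.811]
force: [0.4, 0.8, -3.0]
width: 0.0369
```

```bash
python3 st.py; python3 look.py d3 120 20 200 170 side
```

```text
6.9 tcp [0.5447 0.2982 0.1972] jaw -59.7 tilt [0.0006 0.0003] q [0.461 0.186 1.763 0.    1.193 1.503] F [ 0.43  0.85 -3.03] w 0.0369
```

View pics/d3.png

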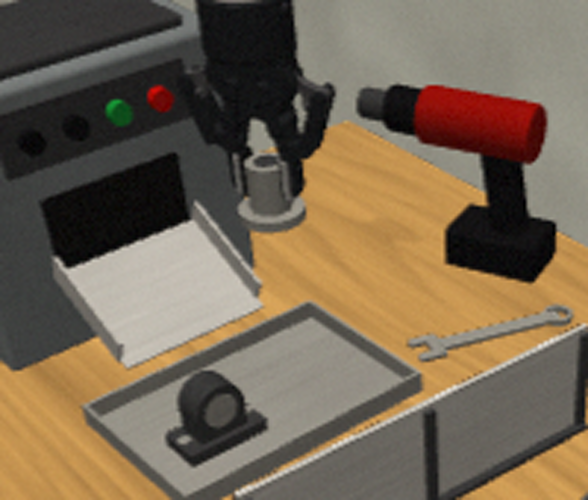

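Emit:
{"api": "carry_out", "payload": {"commands": [[[0.002, -0.01, 0], [0, 0, 0], 1], [[0.004, -0.02, 0], [0, 0, 0], 1], [[0.006, -0.03, 0], [0, 0, 0], 1], [[0.006, -0.03, 0], [0, 0, 0], 1], [[0.006, -0.03, 0], [0, 0, 0], 1], [[0.006, -0.03, 0], [0, 0, 0], 1], [[0.006, -0.03, 0], [0, 0, 0], 1], [[0.006, -0.03, 0], [0, 0, 0], 1], [[0.006, -0.03, 0], [0, 0, 0], 1], [[0.006, -0.03, 0], [0, 0, 0], 1]]}}

```text
time: 7.95
tcp_pos: [0.5973, 0.0262, 0.1929]
tcp_rot: [0.81, 1.417, -0.814]
force: [0.2, 0.5, -3.5]
width: 0.0371
```

Emit:
{"api": "carry_out", "payload": {"commands": [[[0.006, -0.03, 0], [0, 0, 0], 1], [[0.006, -0.03, 0], [0, 0, 0], 1], [[0.006, -0.03, 0], [0, 0, 0], 1], [[0.005, -0.025, 0], [0, 0, 0], 1], [[0.005, -0.02, 0], [0, 0, 0], 1], [[0.003, -0.012, 0], [0, 0, 0], 1], [[0.001, -0.006, 0], [0, 0, 0], 1], [[0, 0, -0.01], [0, 0, 0], 1], [[0, 0, -0.02], [0, 0, 0], 1], [[0, 0, -0.02], [0, 0, 0], 1]]}}

```text
time: 8.95
tcp_pos: [0.6309, -0.1235, 0.1446]
tcp_rot: [0.811, 1.414, -0.81]
force: [0.0, -0.6, -2.8]
width: 0.0371
```

```bash
python3 st.py; python3 look.py d4 270 60 180 200 side; python3 look.py d5 230 80 160 140 top
```

```text
8.95 tcp [ 0.6309 -0.1235  0.1446] jaw -59.64 tilt [0.0006 0.0005] q [-2.320e-01  2.680e-01  1.764e+00  1.000e-03  1.109e+00  8.080e-01] F [ 0.01 -0.58 -2.84] w 0.0371
```

View pics/d4.png

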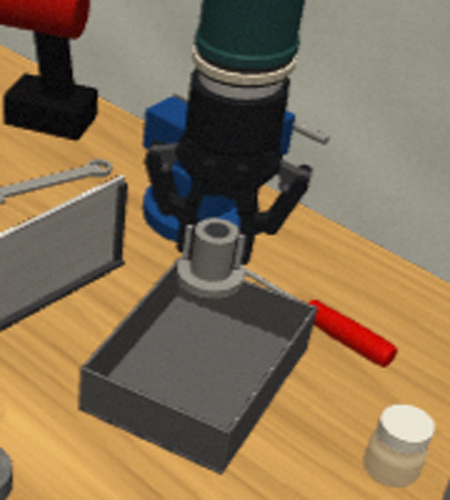

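View pics/d5.png

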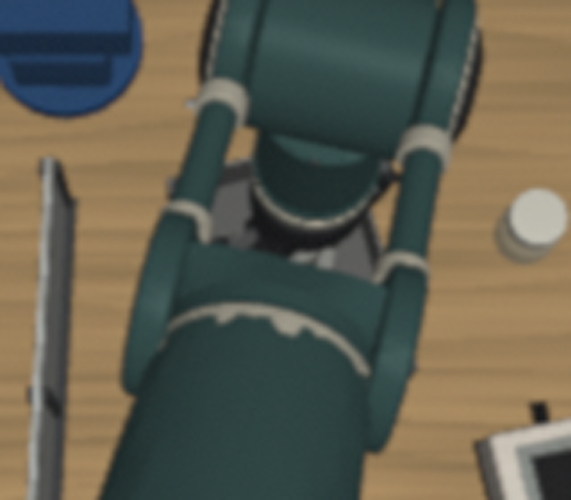

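Emit:
{"api": "carry_out", "payload": {"commands": [[[0, 0, -0.018], [0, 0, 0], 1], [[0, 0, -0.02], [0, 0, 0], 1], [[0, 0, -0.02], [0, 0, 0], 1], [[0, 0, -0.02], [0, 0, 0], 1], [[0, 0, -0.015], [0, 0, 0], 1], [[0, 0, -0.01], [0, 0, 0], 1], [[0, 0, -0.006], [0, 0, 0], 1], [[0, 0, -0.004], [0, 0, 0], 1], [[0, 0, -0.002], [0, 0, 0], 1], [[0, 0, 0], [0, 0, 0], 1]]}}

```text
time: 10.05
tcp_pos: [0.6312, -0.1248, 0.0307]
tcp_rot: [0.812, 1.413, -0.811]
force: [0.4, 0.2, -2.3]
width: 0.0369
```

```bash
python3 st.py
```

```text
10.05 tcp [ 0.6312 -0.1248  0.0307] jaw -59.71 tilt [ 0.0006 -0.0001] q [-0.234  0.391  1.837  0.     0.913  0.808] F [ 0.4   0.21 -2.32] w 0.0369
```

Emit:
{"api": "carry_out", "payload": {"commands": [[[0, 0, -0.001], [0, 0, 0], 1], [[0, 0, -0.001], [0, 0, 0], 1], [[0, 0, -0.001], [0, 0, 0], 1], [[0, 0, -0.001], [0, 0, 0], 1], [[0, 0, -0.001], [0, 0, 0], 1], [[0, 0, -0.001], [0, 0, 0], 1], [[0, 0, 0], [0, 0, 0], 1], [[0, 0, 0], [0, 0, 0], 1], [[0, 0, 0], [0, 0, 0], 1], [[0, 0, 0], [0, 0, 0], 1]]}}

```text
time: 11.05
tcp_pos: [0.6309, -0.1248, 0.0243]
tcp_rot: [0.812, 1.414, -0.811]
force: [-0.8, 0.4, -3.4]
width: 0.0367
```

```bash
python3 st.py
```

```text
11.05 tcp [ 0.6309 -0.1248  0.0243] jaw -59.7 tilt [ 0.0001 -0.    ] q [-0.234  0.399  1.84   0.     0.903  0.808] F [-0.75  0.44 -3.42] w 0.0367
```

Not yet on the floor; a few millimetres more.

Emit:
{"api": "carry_out", "payload": {"commands": [[[0, 0, -0.001], [0, 0, 0], 1], [[0, 0, 0], [0, 0, 0], 1], [[0, 0, -0.001], [0, 0, 0], 1], [[0, 0, 0], [0, 0, 0], 1], [[0, 0, -0.001], [0, 0, 0], 1], [[0, 0, 0], [0, 0, 0], 1], [[0, 0, 0], [0, 0, 0], 1], [[0, 0, 0], [0, 0, 0], 1], [[0, 0, 0], [0, 0, 0], 1], [[0, 0, 0], [0, 0, 0], 1]]}}

```text
time: 12.05
tcp_pos: [0.6311, -0.1248, 0.0238]
tcp_rot: [0.811, 1.414, -0.811]
force: [-6.2, 0.7, 12.4]
width: 0.037
```

```bash
python3 st.py
```

```text
12.05 tcp [ 0.6311 -0.1248  0.0238] jaw -59.7 tilt [ 0.0003 -0.0001] q [-0.234  0.4    1.84  -0.     0.902  0.808] F [-6.23  0.7  12.37] w 0.037
```

Emit:
{"api": "carry_out", "payload": {"commands": [[[0, 0, 0.001], [0, 0, 0], 1], [[0, 0, 0], [0, 0, 0], 1], [[0, 0, 0], [0, 0, 0], 0], [[0, 0, 0], [0, 0, 0], -0.3], [[0, 0, 0], [0, 0, 0], -0.6], [[0, 0, 0], [0, 0, 0], -1], [[0, 0, 0], [0, 0, 0], -1], [[0, 0, 0], [0, 0, 0], -1], [[0, 0, 0], [0, 0, 0], -1], [[0, 0, 0], [0, 0, 0], -1]]}}

```text
time: 13.05
tcp_pos: [0.6308, -0.1247, 0.0223]
tcp_rot: [0.812, 1.414, -0.811]
force: [-0.4, 0.4, -0.3]
width: 0.0854
```

```bash
python3 st.py;python3 look.py d6 270 60 180 200 side
```

```text
13.05 tcp [ 0.6308 -0.1247  0.0223] jaw -59.7 tilt [0. 0.] q [-0.234  0.401  1.841  0.     0.9    0.808] F [-0.38  0.38 -0.3 ] w 0.0854
```

View pics/d6.png

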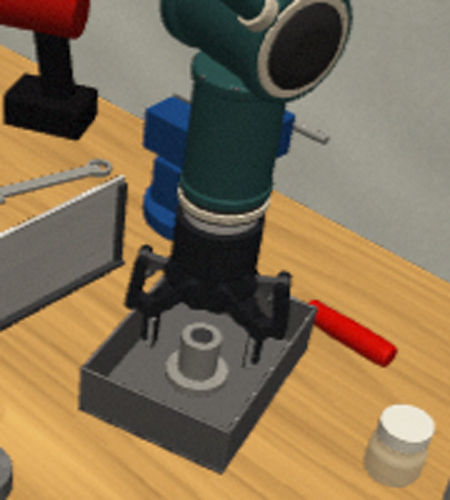

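Emit:
{"api": "carry_out", "payload": {"commands": [[[0, 0, 0.005], [0, 0, 0], -1], [[0, 0, 0.01], [0, 0, 0], -1], [[0, 0, 0.02], [0, 0, 0], -1], [[0, 0, 0.025], [0, 0, 0], -1], [[0, 0, 0.025], [0, 0, 0], -1], [[0, 0, 0.025], [0, 0, 0], -1], [[0, 0, 0.025], [0, 0, 0], -1], [[0, 0, 0.025], [0, 0, 0], -1], [[0, 0, 0.02], [0, 0, 0], -1], [[0, 0, 0], [0, 0, 0], -1]]}}

```text
time: 14.1
tcp_pos: [0.6335, -0.1253, 0.2077]
tcp_rot: [0.813, 1.405, -0.808]
force: [0.0, 0.1, 0.2]
width: 0.0859
```

Emit:
{"api": "carry_out", "payload": {"commands": [[[-0.015, 0.029, 0], [0, 0, -0.05], -1], [[-0.015, 0.03, 0], [0, 0, -0.05], -1], [[-0.015, 0.03, 0], [0, 0, -0.05], -1], [[-0.015, 0.03, 0], [0, 0, -0.05], -1], [[-0.015, 0.03, 0], [0, 0, -0.05], -1], [[-0.015, 0.03, 0], [0, 0, -0.05], -1], [[-0.015, 0.03, 0], [0, 0, -0.05], -1], [[-0.015, 0.03, 0], [0, 0, -0.05], -1], [[-0.015, 0.03, 0], [0, 0, -0.05], -1], [[-0.015, 0.03, 0], [0, 0, -0.05], -1]]}}

```text
time: 15.1
tcp_pos: [0.4794, 0.1752, 0.2014]
tcp_rot: [1.189, 1.222, -1.19]
force: [1.3, 0.4, 0.4]
width: 0.0852
```

Emit:
{"api": "carry_out", "payload": {"commands": [[[-0.015, 0.03, 0], [0, 0, 0], -1], [[-0.015, 0.03, 0], [0, 0, 0], -1], [[-0.014, 0.03, 0], [0, 0, 0], -1], [[0, 0, -0.02], [0, 0, 0], -1], [[0, 0, -0.02], [0, 0, 0], -1], [[0, 0, -0.02], [0, 0, 0], -1], [[0, 0, -0.02], [0, 0, 0], -1], [[0, 0, -0.01], [0, 0, 0], -1], [[0, 0, -0.01], [0, 0, 0], -1], [[0, 0, 0], [0, 0, 0], -1]]}}

```text
time: 16.1
tcp_pos: [0.4358, 0.2637, 0.1008]
tcp_rot: [1.186, 1.224, -1.19]
force: [0.6, -0.2, 0.0]
width: 0.0854
```

```bash
python3 st.py;python3 look.py d7 120 60 180 160 side;python3 look.py d8 270 110 130 160 side
python3 - <<'E'
from h import *
s=ctrl.get_state()['tcp_pos']; print(proj('side',s),proj('side',[.437,.264,.07]))
E
```

```text
16.1 tcp [0.4358 0.2637 0.1008] jaw -88.35 tilt [-0.0024 -0.0013] q [0.495 0.075 2.081 0.    0.988 2.037] F [ 0.61 -0.24  0.03] w 0.0854
[187.83176177 138.30780946] [189.8596963 148.7546747]
```

View pics/d7.png

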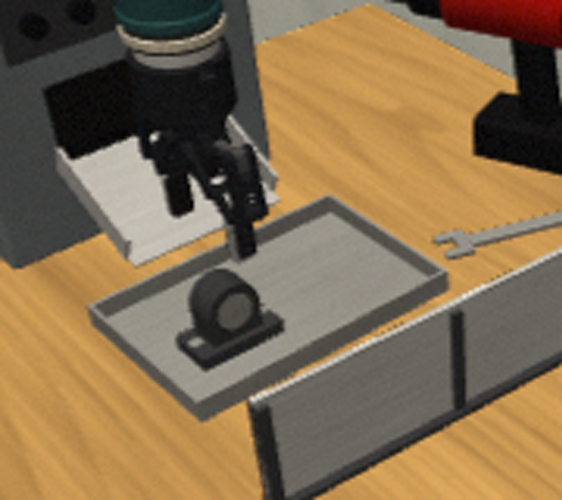

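View pics/d8.png

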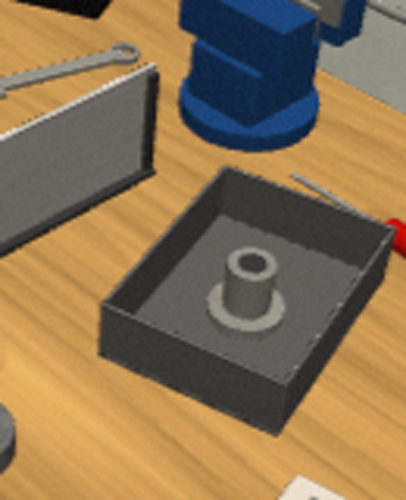

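Emit:
{"api": "carry_out", "payload": {"commands": [[[0.001, 0, -0.01], [0, 0, 0], -1], [[0, 0, -0.015], [0, 0, 0], -1], [[0, 0, -0.015], [0, 0, 0], -1], [[0, 0, -0.015], [0, 0, 0], -1], [[0, 0, -0.01], [0, 0, 0], -1], [[0, 0, -0.006], [0, 0, 0], -1], [[0, 0, -0.002], [0, 0, 0], -1], [[0, 0, 0], [0, 0, 0], -1], [[0, 0, 0], [0, 0, 0], -1], [[0, 0, 0], [0, 0, 0], -1]]}}

```text
time: 17.2
tcp_pos: [0.4384, 0.2646, 0.03]
tcp_rot: [1.189, 1.222, -1.187]
force: [-0.6, 0.0, 0.1]
width: 0.0854
```

```bash
python3 st.py;python3 look.py d9 140 90 120 100 side
```

```text
17.2 tcp [0.4384 0.2646 0.03  ] jaw -88.35 tilt [0.0012 0.0007] q [0.494 0.176 2.124 0.    0.84  2.036] F [-0.56  0.05  0.06] w 0.0854
```

View pics/d9.png

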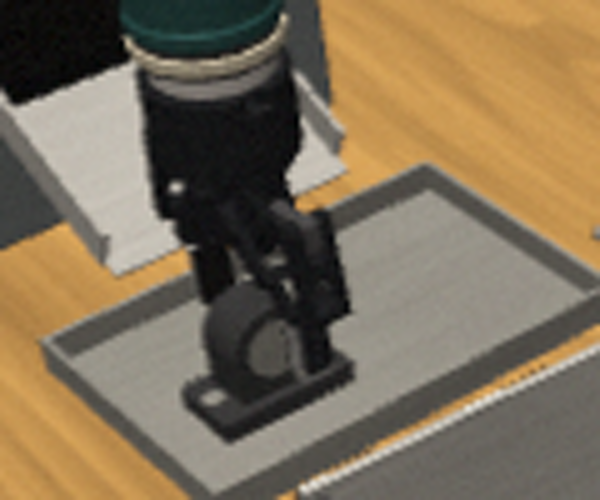

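```bash
python3 - <<'E'
from h import *
for y in (.218,.222,.21):
  for z in(.03,.043): print(y,z,(proj('side',[.4384,y,z])-[140,90])*5)
E
```

```text
0.218 0.03 [309.78168787 392.91072744]
0.218 0.043 [306.38085701 373.4250831 ]
0.222 0.03 [305.64173453 389.39738976]
0.222 0.043 [302.21271977 369.92227663]
0.21 0.03 [318.11302708 399.98105058]
0.21 0.043 [314.76935772 380.47458577]
```

Emit:
{"api": "carry_out", "payload": {"commands": [[[0, 0, -0.002], [0, 0, 0], -1], [[0, 0, -0.001], [0, 0, 0], 0], [[0, 0, 0], [0, 0, 0], 1], [[0, 0, 0], [0, 0, 0], 1], [[0, 0, 0], [0, 0, 0], 1], [[0, 0, 0], [0, 0, 0], 1], [[0, 0, 0], [0, 0, 0], 1], [[0, 0, 0], [0, 0, 0], 1], [[0, 0, 0], [0, 0, 0], 1], [[0, 0, 0], [0, 0, 0], 1]], "newtons": 70}}

```text
time: 18.25
tcp_pos: [0.4381, 0.2646, 0.0265]
tcp_rot: [1.189, 1.223, -1.187]
force: [0.1, 2.8, 1.4]
width: 0.0311
```

```bash
python3 st.py;python3 look.py e1 140 90 120 100 side
```

```text
18.25 tcp [0.4381 0.2646 0.0265] jaw -88.35 tilt [0.0007 0.0006] q [0.494 0.181 2.126 0.    0.834 2.036] F [0.07 2.77 1.42] w 0.0311
```

View pics/e1.png

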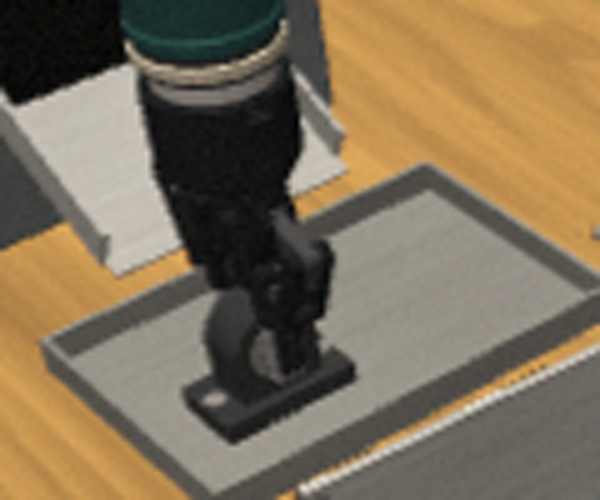

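Emit:
{"api": "carry_out", "payload": {"commands": [[[0, 0, 0.003], [0, 0, 0], 1], [[0, 0, 0.005], [0, 0, 0], 1], [[0, 0, 0.008], [0, 0, 0], 1], [[0, 0, 0.012], [0, 0, 0], 1], [[0, 0, 0.02], [0, 0, 0], 1], [[0, 0, 0.025], [0, 0, 0], 1], [[0, 0, 0.025], [0, 0, 0], 1], [[0, 0, 0.025], [0, 0, 0], 1], [[0, 0, 0.025], [0, 0, 0], 1], [[0, 0, 0.02], [0, 0, 0], 1]]}}

```text
time: 19.3
tcp_pos: [0.4381, 0.2644, 0.1969]
tcp_rot: [1.19, 1.222, -1.186]
force: [0.4, -0.4, -5.0]
width: 0.0317
```

```bash
python3 st.py;python3 look.py e2 120 40 140 120 side
```

```text
19.3 tcp [0.4381 0.2644 0.1969] jaw -88.35 tilt [0.002 0.001] q [ 0.494 -0.023  1.989 -0.     1.174  2.036] F [ 0.38 -0.43 -5.02] w 0.0317
```

View pics/e2.png

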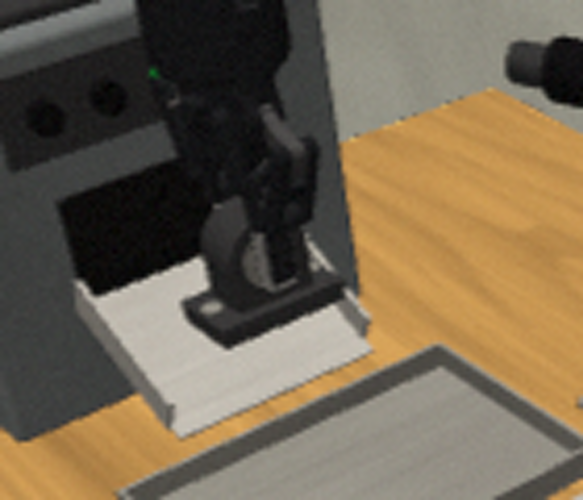

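```bash
python3 - <<'E'
from h import *
s=600/144 if 0 else 500/120
A=at('side',px((228,348),s,(120,40)),.1744);B=at('side',px((350,290),s,(120,40)),.1744)
v=(B-A)[:2];L=np.linalg.norm(v);n=np.array([-v[1],v[0]])/L
print('foot',(A+B)[:2]/2+.023*n,L,np.degrees(np.arctan2(v[1],v[0])))
E
```

```text
foot [0.44116668 0.26826055] 0.08855267491902952 4.9029392131221154
```

Emit:
{"api": "carry_out", "payload": {"commands": [[[0.001, -0.01, 0], [0, 0, 0.009], 1], [[0.001, -0.02, 0], [0, 0, 0.009], 1], [[0.001, -0.03, 0], [0, 0, 0.009], 1], [[0.001, -0.03, 0], [0, 0, 0.009], 1], [[0.001, -0.03, 0], [0, 0, 0.009], 1], [[0.001, -0.03, 0], [0, 0, 0.009], 1], [[0.001, -0.03, 0], [0, 0, 0.009], 1], [[0.001, -0.03, 0], [0, 0, 0.009], 1], [[0.001, -0.03, 0], [0, 0, 0.009], 1], [[0.001, -0.03, 0], [0, 0, 0.009], 1]]}}

```text
time: 20.35
tcp_pos: [0.4459, -0.0074, 0.1924]
tcp_rot: [1.119, 1.266, -1.123]
force: [0.9, 0.2, -5.6]
width: 0.0311
```

Emit:
{"api": "carry_out", "payload": {"commands": [[[0.001, -0.03, 0], [0, 0, 0.01], 1], [[0.001, -0.03, 0], [0, 0, 0.01], 1], [[0.001, -0.03, 0], [0, 0, 0.01], 1], [[0.001, -0.03, 0], [0, 0, 0.01], 1], [[0.001, -0.03, 0], [0, 0, 0.01], 1], [[0.001, -0.03, 0], [0, 0, 0.01], 1], [[0, -0.03, 0], [0, 0, 0.01], 1], [[0, -0.03, 0], [0, 0, 0.01], 1], [[0, -0.03, 0], [0, 0, 0.01], 1], [[0, -0.03, 0], [0, 0, 0.008], 1]]}}

```text
time: 21.35
tcp_pos: [0.4518, -0.3065, 0.1921]
tcp_rot: [1.048, 1.308, -1.049]
force: [0.4, 0.2, -4.6]
width: 0.0314
```

Emit:
{"api": "carry_out", "payload": {"commands": [[[0, -0.02, 0], [0, 0, 0], 1], [[0, -0.01, 0], [0, 0, 0], 1], [[0, -0.004, 0], [0, 0, 0], 1], [[0, 0, -0.01], [0, 0, 0], 1], [[0, 0, -0.015], [0, 0, 0], 1], [[0, 0, -0.015], [0, 0, 0], 1], [[0, 0, -0.015], [0, 0, 0], 1], [[0, 0, -0.01], [0, 0, 0], 1], [[0, 0, 0], [0, 0, 0], 1], [[0, 0, 0], [0, 0, 0], 1]]}}

```text
time: 22.35
tcp_pos: [0.4538, -0.3395, 0.1289]
tcp_rot: [1.048, 1.305, -1.048]
force: [0.1, 0.2, -4.7]
width: 0.0315
```

```bash
python3 st.py;python3 look.py f1 310 210 120 100 side; python3 look.py f2 340 170 96 80 top
```

```text
22.35 tcp [ 0.4538 -0.3395  0.1289] jaw -77.57 tilt [-0.0005  0.0004] q [-0.686  0.148  1.941  0.     1.053  0.667] F [ 0.06  0.19 -4.72] w 0.0315
```

View pics/f1.png

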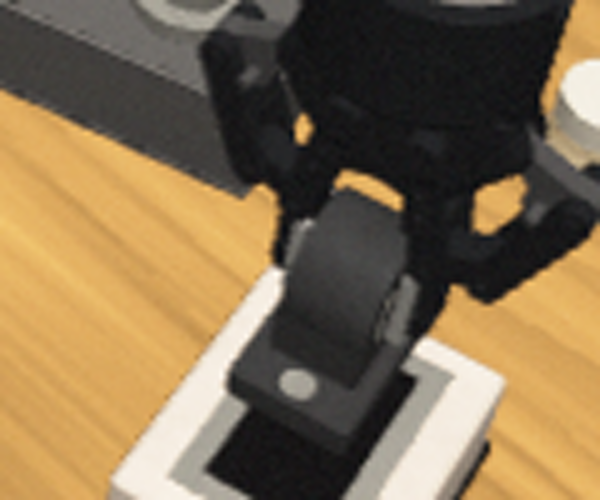

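View pics/f2.png

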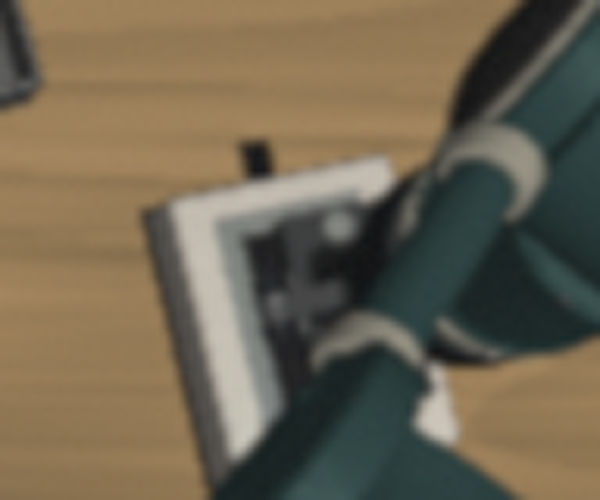

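```bash
cat > ov.py <<'E'
import sys
from h import *
tag,cx,cy,cz,yaw,x,y,w,h=sys.argv[1:10];c=np.array([float(cx),float(cy),float(cz)]);x,y,w,h=map(int,(x,y,w,h))
n='side';s=500//h
a=cv2.resize(ctrl.camera(n)[y:y+h,x:x+w,::-1],None,fx=s,fy=s,interpolation=cv2.INTER_CUBIC)
R=Ro.from_euler('z',float(yaw),degrees=True).as_matrix()
def draw(P,col):
    q=[np.int32(np.round((proj(n,p)-[x,y]+.5)*s-.5)) for p in P]; cv2.polylines(a,[np.array(q)],True,col,1)
L=lambda P:[R@np.array(p)+c for p in P]
box=lambda X,Y,z:[(X,Y,z),(-X,Y,z),(-X,-Y,z),(X,-Y,z)]
draw(L(box(.042,.023,0)),(0,255,255));draw(L(box(.042,.023,.014)),(0,200,0))
for yy in(-.016,.016):draw(L([(.026*np.cos(t),yy,.04+.026*np.sin(t)) for t in np.linspace(0,3.14,20)]),(255,100,255))
cw=np.array([.454,-.340,.055]);Rw=Ro.from_euler('z',12.4,degrees=True).as_matrix()
draw([Rw@np.array(p)+cw for p in box(.042,.023,0)],(255,255,0))
cv2.imwrite(f'pics/{tag}.png',a)
E
python3 ov.py g1 .4538 -.3395 .1064 12.4 320 230 110 100
```

```text
(no output)
```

View pics/g1.png

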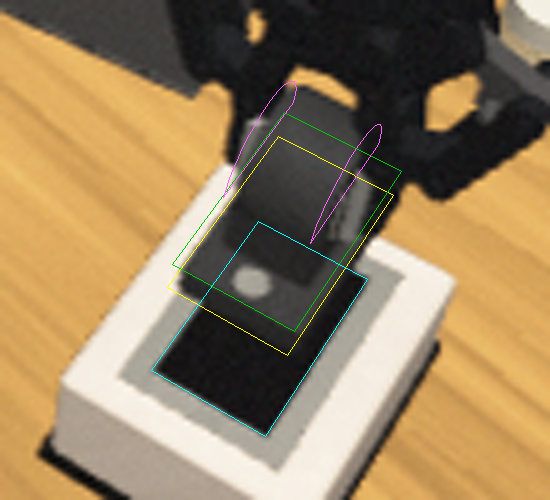

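```bash
python3 - <<'E'
from h import *
a=ctrl.camera('side')[240:312,345:400,::-1]
a=np.clip(a.astype(float)*1.8,0,255).astype(np.uint8)
cv2.imwrite('pics/g2.png',cv2.resize(a,None,fx=8,fy=8,interpolation=cv2.INTER_CUBIC))
P=np.array([.4538,-.3395,.1064]);R=Ro.from_euler('z',12.4,degrees=True).as_matrix()
for p in [(-.042,.023,0),(-.042,-.023,0),(-.042,.023,.014),(-.042,-.023,.014),(.042,-.023,.014),(-.034,0,.014),(0,.0,.066)]:
    print(p,((proj('side',R@np.array(p)+P)-[345,240]+.5)*8-.5).round())
for d in ([.003,0,0],[0,.003,0],[0,0,.003]): print(((proj('side',P+d)-proj('side',P))*8).round(1))
E
```

```text
(-0.042, 0.023, 0) [ 67. 380.]
(-0.042, -0.023, 0) [260. 488.]
(-0.042, 0.023, 0.014) [ 75. 342.]
(-0.042, -0.023, 0.014) [271. 450.]
(0.042, -0.023, 0.014) [442. 194.]
(-0.034, 0, 0.014) [189. 370.]
(0, 0.0, 0.066) [304. 114.]
[ 8.7 -7.2]
[-10.6  -8.3]
[ 2.2 -8.1]
```

View pics/g2.png

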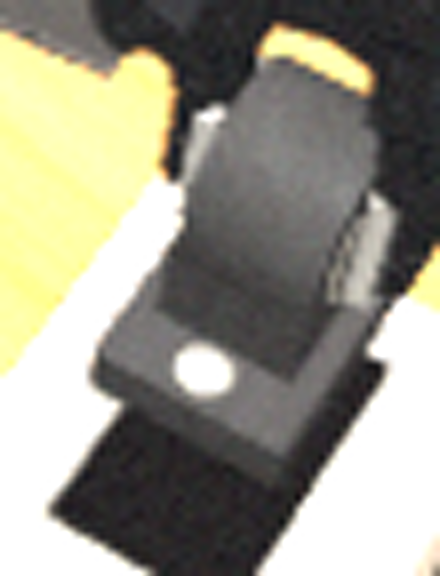

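Emit:
{"api": "carry_out", "payload": {"commands": [[[0, 0.001, -0.005], [0, 0, 0], 1], [[0, 0, -0.006], [0, 0, 0], 1], [[0, 0, -0.006], [0, 0, 0], 1], [[0, 0, -0.005], [0, 0, 0], 1], [[0, 0, -0.004], [0, 0, 0], 1], [[0, 0, -0.003], [0, 0, 0], 1], [[0, 0, -0.002], [0, 0, 0], 1], [[0, 0, 0], [0, 0, 0], 1], [[0, 0, 0], [0, 0, 0], 1], [[0, 0, 0], [0, 0, 0], 1]]}}

```text
time: 23.55
tcp_pos: [0.454, -0.3389, 0.0986]
tcp_rot: [1.048, 1.303, -1.048]
force: [-0.3, 0.8, -4.6]
width: 0.0309
```

```bash
python3 st.py; python3 ov.py g3 .4538 -.3385 .0752 12.4 320 230 110 100
```

```text
23.55 tcp [ 0.454  -0.3389  0.0986] jaw -77.58 tilt [ 0.0004 -0.0003] q [-0.685  0.18   1.966  0.     0.995  0.669] F [-0.32  0.8  -4.59] w 0.0309
```

View pics/g3.png

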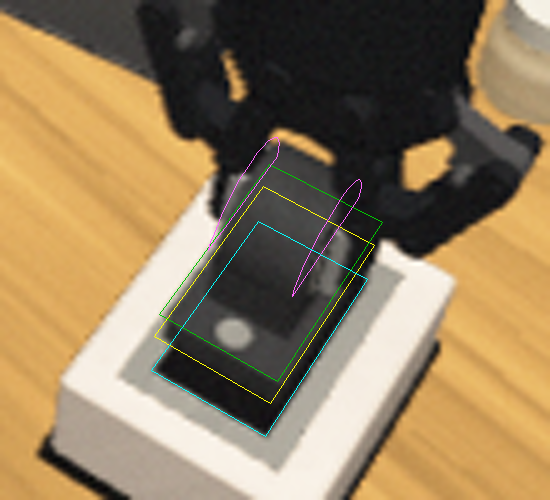

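Emit:
{"api": "carry_out", "payload": {"commands": [[[0, 0.001, -0.002], [0, 0, 0], 1], [[0, 0.001, -0.002], [0, 0, 0], 1], [[0, 0, -0.002], [0, 0, 0], 1], [[0, 0, -0.002], [0, 0, 0], 1], [[0, 0, -0.001], [0, 0, 0], 1], [[0, 0, 0], [0, 0, 0], 1], [[0, 0, 0], [0, 0, 0], 1], [[0, 0, 0], [0, 0, 0], 1], [[0, 0, 0], [0, 0, 0], 1], [[0, 0, 0], [0, 0, 0], 1]]}}

```text
time: 24.6
tcp_pos: [0.4539, -0.3368, 0.0894]
tcp_rot: [1.048, 1.304, -1.048]
force: [-0.2, -0.1, -4.7]
width: 0.0315
```

```bash
python3 st.py; python3 - <<'E'
from h import *
s=ctrl.get_state();P=s['tcp_pos']-[0,0,.0225];R=Ro.from_euler('z',12.4,degrees=True).as_matrix()
b=ctrl.camera('side')
a=b[250:325,340:400,::-1]
a=np.clip(a.astype(float)*1.8,0,255).astype(np.uint8)
cv2.imwrite('pics/g5.png',cv2.resize(a,None,fx=8,fy=8,interpolation=cv2.INTER_CUBIC))
for p in [(-.042,.023,0),(-.042,-.023,0),(-.042,.023,.014),(-.042,-.023,.014),(.042,-.023,0)]:
    print(p,((proj('side',R@np.array(p)+P)-[340,250]+.5)*8-.5).round())
print(P)
for n in('bracket','hub'):
  for k in ctrl.landmark_of(n,'side')[:2]: print(n,k['score'],at('side',k['uv'],.066 if n=='bracket' else .004))
cv2.imwrite('pics/g6.png',cv2.resize(b[140:360,270:480,::-1],None,fx=2.5,fy=2.5))
E
```

```text
24.6 tcp [ 0.4539 -0.3368  0.0894] jaw -77.58 tilt [ 0.0001 -0.0001] q [-0.682  0.188  1.976 -0.     0.977  0.672] F [-0.2  -0.06 -4.66] w 0.0315
(-0.042, 0.023, 0) [ 77. 394.]
(-0.042, -0.023, 0) [261. 500.]
(-0.042, 0.023, 0.014) [ 85. 359.]
(-0.042, -0.023, 0.014) [271. 466.]
(0.042, -0.023, 0) [427. 249.]
[ 0.45388077 -0.33679788  0.06689631]
bracket 0.57 [ 0.45933784 -0.33374537  0.066     ]
bracket 0.55 [ 0.58094313 -0.16701911  0.066     ]
```

View pics/g5.png

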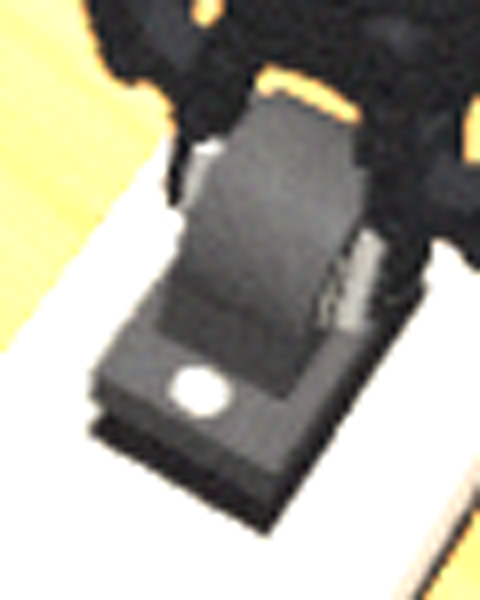

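View pics/g6.png

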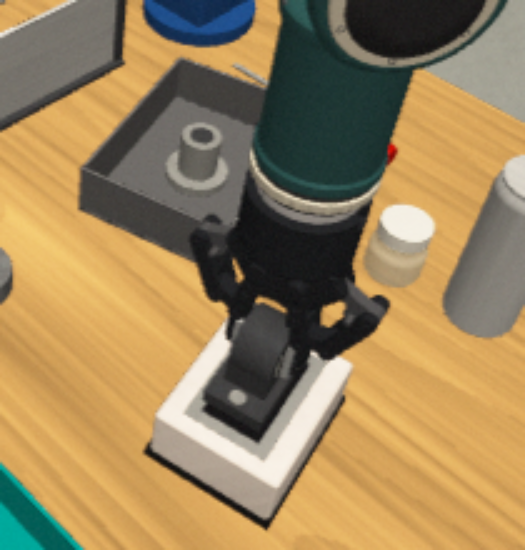

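```bash
python3 - <<'E'
from plant import ctrl
s=ctrl.get_state();print(s['time'],s['tcp_pos'],s['force'],s['width'],abs(s['qd']).max())
print(ctrl.job_done())
E
```

```text
24.75 [ 0.45384568 -0.33673345  0.08932884] [-3.07460224e-03 -5.75204542e-02 -4.40641881e+00] 0.03139602211587053 0.001352614464145279
the job is handed in; nothing more can be done
None
```

I set the hub down in the grey tote and carried the bearing block over the guard. The job was handed in at about 24.8 s, with the block held above the reader's window. The hand-in reports no verdict, so what follows is from my own checks.

- **Hub:** I lowered it until I felt the tote floor (about 12 N upward) and then released it. In later side pictures it stands upright in the tote, with the fingers clear.
- **Guard:** the block's underside was about 0.17 m up as it crossed, against the guard's 0.11 m. I saw no contact in the pictures or force readings.
- **Height above the window:** the underside is about 12 mm up, both from the arm's pose and from comparing the block's and the window's corners in the last side picture.
- **Centring:** the corner comparison puts the block about 1–2 mm off centre. The arm's pose puts the gripper centre about 3 mm off in y, because I shifted it to agree with the picture.
- **Square and upright:** the foot is within about 1° of the window's direction, and the tool is vertical.
- **Still and held:** the finger opening is 31 mm, about 4.5 N is carried (the block's weight), and the joints are still.

**Weaker or failed checks:**
- The landmark network put the block about 8 mm from the window centre, at a low score of 0.57. I trusted the corner comparison instead.
- On that last picture the network did not report the hub at all, though it is plainly visible there.
- The arm hid most of the top camera's view over the reader, so the final centring rests on the side camera and the arm's pose.

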